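# Snug down a chamber cover crosswise

### The arm

A 6-joint arm with a two-finger parallel gripper is mounted at the origin on a cart in front of the work surface, level with it; the furniture and walls round the work are solid. World frame = base frame: x ahead of the robot, y to its left, z up, the work surface at z = 0. Lengths are in m, angles in rad, forces in N, time in s.
With the tool pointing down it reaches from about 0.3 to 0.775 m from the base axis. Payload 14.6 kg.
Tool frame: the origin (TCP) lies on the centre line of the jaws, within the pads' length; the fingertips stand 19 mm ahead of it and the grasp point (between the pads) is the TCP; z points along the fingers, x is the direction in which the jaws open and shut, and the axes are right-handed (so a half turn about z gives the same grasp; the last joint's range is limited). The gripper opens to 94 mm and grips with 3 to 60 N. Pads are 16 mm wide; open, the fingers measure 119 mm over their backs; the gripper's body (75 mm by 177 mm) begins 78 mm behind the grasp point.
Start: joints at [1.136, 0.3, 1.521, -0, 1.321, -0.067], TCP at [0.198, 0.513, 0.224] pointing down, gripper open.
Joint ranges: [-3.03, 3.03], [-0.79, 2.21], [0.23, 2.52], [-1.04, 4.18], [0, 3.07], [-2.55, 2.55]. Speed limits (rad/s): [2.22, 2.22, 2.57, 3.14, 3.14, 3.14].

### API

Orientations are given as [roll, pitch, yaw] about the fixed x, y, z axes, in that order (R = Rz(yaw) Ry(pitch) Rx(roll)).
In Python, from station import ctrl, imaging gives the robot as it stands.
- The arm moves only by the shell command python3 -m handwheel 'ROWS' [OPENING] [FORCE]. ROWS is JSON, a list that holds one entry, the list of rows, each a list of 4 numbers: the shift along the tool's x, y, z in m, then the turn about the tool's z in rad. A call has 1 to 10 rows; each row shifts and turns the pose as measured when the row begins, along the tool's axes as they then stand; what a row does not reach is not made up. A row lasts 1/10 s, in which the tool goes at most 50 mm and 8.59 degrees, less where a joint would pass 70% of its speed; a pose out of reach is approached as far as the arm can. A call is refused whole if a number of a shift passes 0.05 or a number of a turn 0.15, either way. A call with a gripper value outside its range is refused whole. OPENING is the finger opening in m, from 0 to 0.094, set as the call begins (- or left out, the last holds). The fingers move at their own pace and stop on an object; FORCE is the grip in N (left out, the last holds). Time passes only in rows, so rows that do not move let the fingers close. It gives the time, the measured TCP pose, the force and the opening at its end, in the units of the state.
- ctrl.get_obs(): the state, without advancing time (a new reading comes with each control period).
- imaging.camera(name): name is "scene" or "top" or "wrist"; returns the picture (480x640x3 uint8, red, green, blue); there is no depth.
- imaging.camera_model(name): a dict with "camera_matrix" (3x3 intrinsics, pixels), "position" and "attitude" of the camera in the world. Camera axes: x right, y up, looking along -z (the intrinsics and any distortion apply to the point x, -y, -z); pixel columns grow to the right and rows downward; lengths in m; the calibration is good to about 2 mm. A picture is of the moment at which its call begins: read the wrist's pose just before it. camera_model takes no time and is no camera call; for the wrist camera it gives the pose at the moment of the call.
- ctrl.hand_in(): hands the job in, once; it reports no verdict.
The state is a dict: "time_s": time; "qpos": joint angles; "joint_vel": joint speeds; "tau": joint torques, N m; "ee_pos": TCP position; "eef_rot": TCP orientation; "force": force on the tool from outside, world axes, zero at the start; "moment": the same for the moment, N m; "grip_width": finger opening in m.
Only numpy, scipy, OpenCV 4.12 (cv2) and the standard library are available. Lean on these libraries where they do the work, as an engineer would, in place of code of your own. Each camera call takes 0.05 s, during which the arm holds its last target. There are 200 camera calls.

### The job

Screw the cover of the sample chamber down onto its gasket with the four black knobs: go crosswise from knob to opposite knob, first a bit over half of the way on each (about 60 degrees clockwise), then round crosswise again until each is snug by feel, so that the cover never tips by more than 2 degrees and ends flat on its gasket. Leave all four knobs snug, none loose and none forced, let go, and do not disturb the things standing around.

Things in the scene. Friction and masses are not known exactly. Their poses are not given: they have to be found in the camera images.
- chamber: Sample chamber, aluminium, fixed to the bench: round body under a square flange 160 x 160 mm, top 57 mm above the bench. Origin: centre of its underside, z up. Four steel studs at (x, y) = (+-50, +-50) mm in this frame; a brass hose nipple points along +x. A rubber ring gasket on the flange, round the studs' circle, 1.5 to 4.5 mm high (not known exactly).
- cover: Square steel plate 150 x 150 x 8 mm, 0.9 kg, with four holes and a low disc in the middle. Origin: centre of its underside, z up. Four spring pins hold it about 66 mm above the bench (7 N each, 0.5 N more per mm); clamped it lies on the gasket at 58.3 to 61.5 mm. A knob snugged while the cover is tipped loses 5 to 12 N as the opposite one levels it. Clamped under 12 N is loose, over 55 N forced.
- knob_a: Black knurled knob on the steep-threaded stud at the chamber's -x +y corner, opposite knob c; neighbours are 100 mm away. Its round cap, 32 mm in diameter, reaches from 14 to 44 mm above this origin: the centre of its steel underside (26 mm across), z up, sinking as it is screwed. Grip the cap from above, any way round, about 31 mm over the origin. Starts resting lightly on the cover.
- knob_b: Black knurled knob on the steep-threaded stud at the chamber's +x +y corner, opposite knob d; neighbours are 100 mm away. Its round cap, 32 mm in diameter, reaches from 14 to 44 mm above this origin: the centre of its steel underside (26 mm across), z up, sinking as it is screwed. Grip the cap from above, any way round, about 31 mm over the origin. Starts resting lightly on the cover.
- knob_c: Black knurled knob on the steep-threaded stud at the chamber's +x -y corner, opposite knob a; neighbours are 100 mm away. Its round cap, 32 mm in diameter, reaches from 14 to 44 mm above this origin: the centre of its steel underside (26 mm across), z up, sinking as it is screwed. Grip the cap from above, any way round, about 31 mm over the origin. Starts resting lightly on the cover.
- knob_d: Black knurled knob on the steep-threaded stud at the chamber's -x -y corner, opposite knob b; neighbours are 100 mm away. Its round cap, 32 mm in diameter, reaches from 14 to 44 mm above this origin: the centre of its steel underside (26 mm across), z up, sinking as it is screwed. Grip the cap from above, any way round, about 31 mm over the origin. Starts resting lightly on the cover.
- turn_a (a joint): Turn of screw a, rad; starts at 0 to 0.04, grows clockwise from above (tightening), sinks 4.5 mm per rad, stays where left. The cap drives it through a torsion spring (2 N m/rad; springs back when let go), so the cap turns further. It needs 0.1 to 0.25 N m until the cover meets the gasket at 1.1 to 1.8 rad; then 0.02 N m and 2 N of clamping more per 0.01 rad. Snug: about 0.37 N m.
- turn_b (a joint): Turn of screw b, rad; starts at 0 to 0.04, grows clockwise from above (tightening), sinks 4.5 mm per rad, stays where left. The cap drives it through a torsion spring (2 N m/rad; springs back when let go), so the cap turns further. It needs 0.1 to 0.25 N m until the cover meets the gasket at 1.1 to 1.8 rad; then 0.02 N m and 2 N of clamping more per 0.01 rad. Snug: about 0.37 N m.
- turn_c (a joint): Turn of screw c, rad; starts at 0 to 0.04, grows clockwise from above (tightening), sinks 4.5 mm per rad, stays where left. The cap drives it through a torsion spring (2 N m/rad; springs back when let go), so the cap turns further. It needs 0.1 to 0.25 N m until the cover meets the gasket at 1.1 to 1.8 rad; then 0.02 N m and 2 N of clamping more per 0.01 rad. Snug: about 0.37 N m.
- turn_d (a joint): Turn of screw d, rad; starts at 0 to 0.04, grows clockwise from above (tightening), sinks 4.5 mm per rad, stays where left. The cap drives it through a torsion spring (2 N m/rad; springs back when let go), so the cap turns further. It needs 0.1 to 0.25 N m until the cover meets the gasket at 1.1 to 1.8 rad; then 0.02 N m and 2 N of clamping more per 0.01 rad. Snug: about 0.37 N m.
- reagent_bottle_1: Small reagent bottle with screw cap, 56 mm across, 105 mm high, standing; bystander. Origin: centre of its underside.
- autoclave_tape: Roll of tape lying flat, 104 mm across, 25 mm high; bystander. Origin: centre of its underside.
- forceps: Steel forceps lying flat, 135 mm long; bystander. Origin: centre of the underside.
- beaker_glass: Small beaker, 57 mm across, 70 mm high, standing; bystander. Origin: centre of its underside.
Not all that is in view belongs to the job. There is more than one size of the cover; the one meant has the size given above.

How it is judged:
On the way:
1. all four knobs have been turned down part of the way (past 0.5 rad), the cover coming down level (value of joint each of turn_a, turn_b, turn_c, turn_d above 0.5 rad and angle between cover's own z axis and vertical below 0.035 rad), for 0.1 s.
At the end, for the whole second after the job is handed in: Every knob presses on the cover with 12 to 55 N, the cover lies level within 0.008 rad, its underside less than 62.2 mm above the chamber's foot (resting on the gasket), at rest (contact force between knob_a and cover between 12 and 55 N and contact force between knob_b and cover between 12 and 55 N and contact force between knob_c and cover between 12 and 55 N and contact force between knob_d and cover between 12 and 55 N and angle between cover's own z axis and vertical below 0.008 rad and z of cover in the frame of chamber below 0.0622 m and linear speed of cover below 0.01 m/s); the robot touches nothing.
It fails at once if the cover is tipped by more than 2 degrees (0.035 rad) (angle between cover's own z axis and vertical above 0.035 rad).
It fails at once if a knob is forced: it presses on the cover with more than 55 N (contact force between any of knob_a, knob_b, knob_c, knob_d and cover above 55 N).
It fails at once if a thing standing around is moved by more than 20 mm (distance of any of reagent_bottle_1, autoclave_tape, forceps, beaker_glass from where it was at the start of the episode above 0.02 m).
It also fails if it takes over 72 s, if anything falls off the work surface, if the arm or the gripper's body presses on something with over 40 N, if the wrist force passes 120 N, or if a joint passes its speed limit or range.

## Working session

There is one attempt and no reset: what is moved stays moved. The work goes in short steps, Python scripts to look and compute and a shell command to move; the robot and the scene stay as the last step left them, time stands still between calls to the robot, and variables do not carry over. Pictures are saved under pics/ and viewed, about 8 in all and at most 12, crops included, and the job is handed in when it is done.

```bash
ls; mkdir -p pics
python3 - <<'E'
from station import ctrl, imaging
import cv2
o=ctrl.get_obs();print(o)
for n in("top","scene"):
    im=imaging.camera(n);cv2.imwrite(f"pics/{n}0.png",im[:,:,::-1]);print(n,imaging.camera_model(n))
E
```

```text
pics
{'time_s': 0.0, 'qpos': array([ 1.13640529e+00,  3.00451877e-01,  1.52160967e+00,  1.96466272e-05,
        1.32068715e+00, -6.66090908e-02]), 'joint_vel': array([-0.00047446,  0.00012446, -0.00020259,  0.00037832, -0.00070455,
        0.00198945]), 'tau': array([ 1.19533186e-03, -5.31805408e+01, -3.52741063e+01,  7.09229009e-02,
        2.42983690e-02, -1.23315979e-05]), 'ee_pos': array([0.19764845, 0.51299226, 0.22388477]), 'eef_rot': array([-3.14149672e+00,  1.15221198e-03,  1.20300956e+00]), 'force': array([ 0.4122153 , -0.51085316, -0.27030162]), 'moment': array([-0.04332774, -0.00914794,  0.00486817]), 'grip_width': 0.09404149001853233}
top {'camera_matrix': array([[485.92057874,   0.        , 309.6274245 ],
       [  0.        , 485.92057874, 242.67911383],
       [  0.        ,   0.        ,   1.        ]]), 'position': array([ 0.31191088, -0.00859889,  1.24582916]), 'attitude': array([ 0.15695449, -0.01856768, -1.55825127])}
scene {'camera_matrix': array([[460.09858961,   0.        , 311.40579363],
       [  0.        , 460.09858961, 237.01643585],
       [  0.        ,   0.        ,   1.        ]]), 'position': array([-0.0790396 , -0.78484201,  0.75711452]), 'attitude': array([ 0.9564206 , -0.02407709, -0.59790372])}
```

View pics/top0.png

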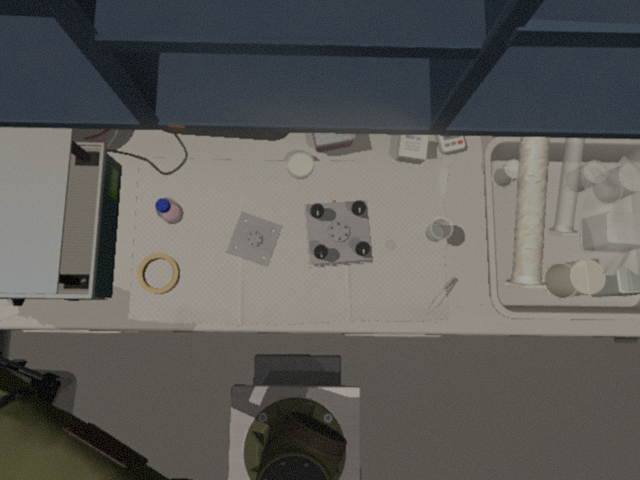

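View pics/scene0.png

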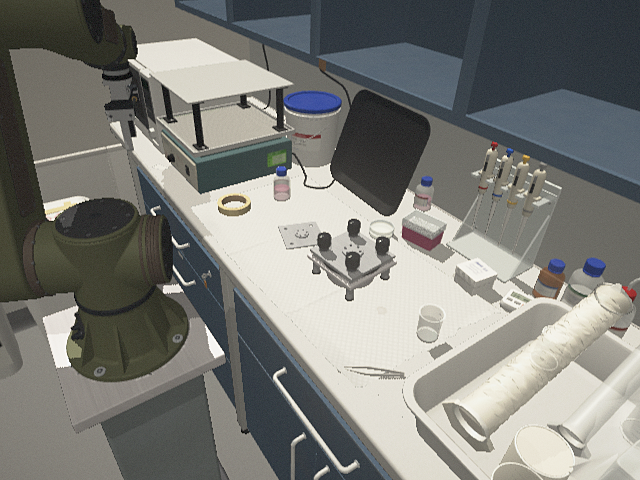

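Top view: the chamber with its four black knobs is at about (338,232), knobs at (318,211), (358,208), (321,251) and (363,248). A smaller loose plate without knobs lies at (254,238), and another round object is at (300,165). The plate under the knobs should be the 150 mm cover, so I'll check its size and enlarge a crop of it.

```bash
cat > h.py <<'E'
import numpy as np, cv2
from scipy.spatial.transform import Rotation as R
def ray(m,px,z):
    K=m["camera_matrix"];u=np.linalg.inv(K)@[px[0],px[1],1.]
    d=R.from_euler("xyz",m["attitude"]).as_matrix()@[u[0],-u[1],-u[2]]
    p=np.array(m["position"]);return p+d*(z-p[2])/d[2]
def proj(m,P):
    c=R.from_euler("xyz",m["attitude"]).as_matrix().T@(np.array(P)-m["position"])
    q=m["camera_matrix"]@[c[0],-c[1],-c[2]];return q[:2]/q[2]
E
python3 - <<'E'
from h import *
from station import imaging
for n,(x0,y0,x1,y1) in {"top":(295,190,385,275),"scene":(300,205,410,300)}.items():
    m=imaging.camera_model(n);im=cv2.imread(f"pics/{n}0.png");c=im[y0:y1,x0:x1]
    g=c.max(2);mask=(g<55).astype(np.uint8)
    k,l,s,ce=cv2.connectedComponentsWithStats(mask)
    pts=[]
    for i in range(1,k):
        if s[i,4]>60:
            px=ce[i]+[x0,y0];P=ray(m,px,.103);pts.append(P[:2]);print(n,px.round(1),s[i],P.round(4))
    pts=np.array(pts);print(pts.mean(0).round(4),[round(np.linalg.norm(a-b),4) for i,a in enumerate(pts) for b in pts[:i]])
    big=cv2.resize(c,None,fx=4,fy=4,interpolation=cv2.INTER_CUBIC)
    big=cv2.resize(big,(400,380));cv2.imwrite(f"pics/c_{n}.png",big)
m=imaging.camera_model("top")
for name,cs,z in(("cover",[(305,205),(368,201),(371,261),(309,266)],.074),("plate",[(243,212),(282,226),(266,265),(227,250)],.005)):
    p=[ray(m,c,z)[:2] for c in cs];print(name,[round(np.linalg.norm(p[i]-p[i-1]),3) for i in range(4)])
cv2.imwrite("pics/crop.png",np.hstack([cv2.imread("pics/c_top.png"),cv2.imread("pics/c_scene.png")]))
E
```

```text
top [358.3 207.4] [ 57  11  14  14 124] [ 0.581 -0.144  0.103]
top [316.9 210.2] [ 16  14  13  14 120] [ 0.5724 -0.0442  0.103 ]
top [362.3 247.9] [ 61  52  14  14 123] [ 0.4823 -0.1531  0.103 ]
top [320.6 251.1] [ 20  55  13  14 115] [ 0.4731 -0.0538  0.103 ]
[ 0.5272 -0.0988] [np.float64(0.1002), np.float64(0.0991), np.float64(0.1414), np.float64(0.1406), np.float64(0.0997), np.float64(0.0998)]
nan []
cover [np.float64(0.152), np.float64(0.157), np.float64(0.15), np.float64(0.151)]
plate [np.float64(0.107), np.float64(0.108), np.float64(0.109), np.float64(0.108)]<stdin>:11: RuntimeWarning: Mean of empty slice.
  ret = ret.dtype.type(ret / rcount)
```

View pics/crop.png

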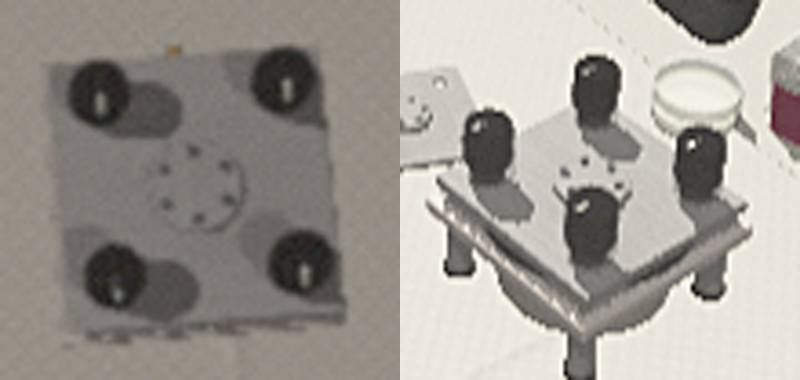

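The crop shows the cover on the chamber with four dark caps, and the brass nipple at the far edge, so chamber +x points away from the robot. The top view gives 100 mm between neighbouring knobs and a cover side of about 150 mm. The loose plate at (254,238) measures 108 mm, so it is not the one meant. Knob a is at (0.473,-0.054), b (0.572,-0.044), c (0.582,-0.144), d (0.482,-0.153). I'll move above the chamber.

```bash
python3 -m handwheel '[[[-0.033,0.035,0,0],[-0.033,0.035,0,0],[-0.033,0.035,0,0],[-0.033,0.035,0,0],[-0.033,0.035,0,0],[-0.033,0.035,0,0],[-0.033,0.035,0,0],[-0.033,0.035,0,0],[-0.033,0.035,0,0],[-0.033,0.035,0,0]]]' 0.07 40
cat >> h.py <<'E'
C=np.array([.5272,-.0988]);A=.0964
def knob(k):
    s={"a":(-1,1),"b":(1,1),"c":(1,-1),"d":(-1,-1)}[k]
    c,t=np.cos(A),np.sin(A);return C+.05*np.array([[c,-t],[t,c]])@s
def go(k):
    from station import ctrl
    o=ctrl.get_obs();y=o["eef_rot"][2];d=knob(k)-o["ee_pos"][:2]
    print(k,"t%.2f"%o["time_s"],"tool d",round(np.cos(y)*d[0]+np.sin(y)*d[1],4),round(np.sin(y)*d[0]-np.cos(y)*d[1],4),"z",o["ee_pos"][2].round(4),"yaw",y.round(3),"q6",o["qpos"][5].round(3),"F",o["force"].round(1),"M",o["moment"].round(3),"w",round(o["grip_width"],4))
E
python3 -c "
from h import *
go('a')
from station import imaging
m=imaging.camera_model('scene');im=cv2.imread('pics/scene0.png')[205:300,300:410]
for T in(70,85):
  k,l,s,ce=cv2.connectedComponentsWithStats((im.max(2)<T).astype(np.uint8))
  for i in range(1,k):
    if s[i,4]>60: print(T,s[i],ray(m,ce[i]+[300,205],.103).round(4))
print([proj(m,[*knob(k),.103]).round(1)-[300,205] for k in 'abcd'])
"
```

```text
time_s: 1.1
ee_pos: [0.409, 0.0661, 0.2221]
eef_rot: [-3.141, 0.004, 1.212]
force: [0.1, 0.9, 0.3]
grip_width: 0.0698
a t1.10 tool d -0.09 0.1017 z 0.2221 yaw 1.212 q6 -1.137 F [0.1 0.9 0.3] M [ 0.026 -0.071  0.047] w 0.0698
70 [70  0 28 11 99] [ 0.7038 -0.0311  0.103 ]
70 [ 48  14  12  17 156] [ 0.5716 -0.0479  0.103 ]
70 [ 18  28  13  16 142] [ 0.4722 -0.0572  0.103 ]
70 [ 75  32  14  17 159] [ 0.581  -0.1464  0.103 ]
70 [ 45  47  15  18 153] [ 0.4816 -0.1553  0.103 ]
85 [ 70   0  29  11 213] [ 0.7011 -0.0249  0.103 ]
85 [ 47  14  14  18 177] [ 0.5712 -0.0487  0.103 ]
85 [ 17  28  14  18 194] [ 0.4716 -0.0587  0.103 ]
85 [ 75  32  15  19 199] [ 0.5799 -0.1479  0.103 ]
85 [ 45  47  15  20 225] [ 0.4813 -0.1569  0.103 ]
[array([23.1, 35.3]), array([52.6, 21.3]), array([81.3, 39.5]), array([51.5, 55.2])]
```

```bash
sed -i 's/C=np.array(\[.5272,-.0988\])/C=np.array([.5270,-.0994])/' h.py; python3 -m handwheel '[[[-0.03,0.034,0,0],[-0.03,0.034,0,0],[-0.03,0.034,0,0.0],[0,0,0,0.14],[0,0,0,0.14],[0,0,0,0.14],[0,0,0,0.14],[0,0,0,0.14]]]' 0.07 40
python3 -c "
from h import *
from station import imaging
go('a')
m=imaging.camera_model('wrist');im=imaging.camera('wrist')[:,:,::-1].copy();cv2.imwrite('pics/w0r.png',im)
for k in 'abcd':
  p=proj(m,[*knob(k),.118]);print(k,p);cv2.circle(im,tuple(int(v) for v in p),5,(0,0,255),1)
cv2.imwrite('pics/w0.png',im)
"
```

```text
time_s: 1.9
ee_pos: [0.4747, -0.0664, 0.22]
eef_rot: [-3.141, 0.007, 0.482]
force: [-0.4, -0.9, 0.5]
grip_width: 0.0705
a t1.90 tool d 0.0035 -0.0117 z 0.22 yaw 0.482 q6 -0.694 F [-0.4 -0.9  0.5] M [-0.058  0.006 -0.017] w 0.0705
a [328.50605729 232.84134603]
b [455.03468348 282.60167991]
c [396.78715039 389.75585336]
d [279.61062592 348.12453249]
```

View pics/w0.png

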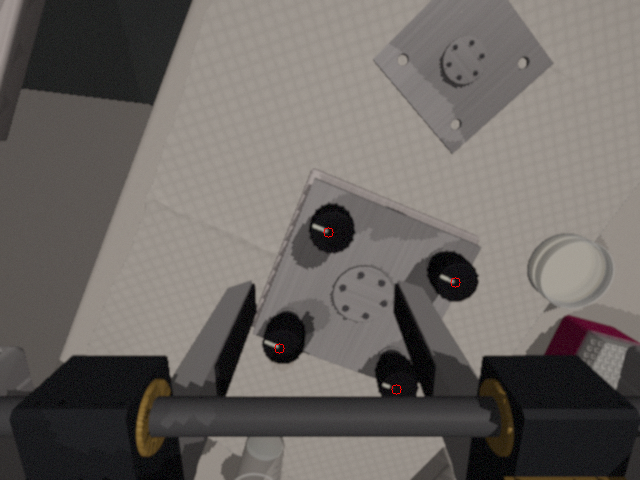

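The wrist view shows the caps close to the projected marks: a about (332,229), b (453,275), d (285,337). I'll refine the positions from the blobs.

Run:
```python
from h import *
from station import imaging
m=imaging.camera_model("wrist");im=cv2.imread("pics/w0r.png")
print(m["position"],m["attitude"])
mask=(im.max(2)<48).astype(np.uint8)
k,l,s,ce=cv2.connectedComponentsWithStats(cv2.morphologyEx(mask,cv2.MORPH_OPEN,np.ones((5,5))))
for i in range(1,k):
    if 600<s[i,4]<4000 and s[i,1]<420:
        P=ray(m,ce[i],.103);print(ce[i].round(1),s[i],P.round(4),ray(m,ce[i],.118).round(4))
for q in"abcd":print(q,knob(q).round(4))
```

```text
[0.43867547 0.00929327 0.37923163] [-0.28964815  0.00622755  0.47243838]
[332.3 228.4] [ 310  204   44   49 1574] [ 0.4754 -0.0537  0.103 ] [ 0.4734 -0.0503  0.118 ]
[451.7 275.5] [ 427  252   50   49 1796] [ 0.5743 -0.045   0.103 ] [ 0.5669 -0.0421  0.118 ]
[409.1 362.3] [ 375  287   98  115 3766] [ 0.5845 -0.1263  0.103 ] [ 0.5766 -0.119   0.118 ]
[230.9 350.3] [ 186  289   70  113 1902] [ 0.4489 -0.1835  0.103 ] [ 0.4484 -0.1731  0.118 ]
[285.2 336.9] [ 264  312   42   51 1627] [ 0.4832 -0.1519  0.103 ] [ 0.4808 -0.1431  0.118 ]
a [ 0.4724 -0.0544]
b [ 0.572  -0.0448]
c [ 0.5816 -0.1444]
d [ 0.482 -0.154]
```

```bash
sed -i 's/C=np.array(.*);A/C=np.array([.5280,-.0990]);A/' h.py; python3 -m handwheel '[[[0.0045,-0.012,0.03,0],[0,0,0.04,0],[0,0,0.035,0],[0,0,0.008,0]]]' 0.055 40
python3 -c "
from h import *
go('a')"
```

```text
time_s: 2.35
ee_pos: [0.4732, -0.0536, 0.1049]
eef_rot: [3.139, 0.004, 0.483]
force: [0.4, 0.1, 1.5]
grip_width: 0.0552
a t2.35 tool d 0.0 0.0005 z 0.1049 yaw 0.483 q6 -0.668 F [0.4 0.1 1.5] M [-0.053  0.03  -0.019] w 0.0552
```

Arrived at a (0.105 m). Closing.

```bash
python3 -m handwheel '[[[0,0,0,0],[0,0,0,0],[0,0,0,0]]]' 0.0 40
python3 -c "
from h import *
go('a')"
```

```text
time_s: 2.65
ee_pos: [0.474, -0.0538, 0.1069]
eef_rot: [3.139, 0.003, 0.486]
force: [0.1, 0.7, -0.2]
grip_width: 0.0343
a t2.65 tool d -0.0006 -0.0001 z 0.1069 yaw 0.486 q6 -0.671 F [ 0.1  0.7 -0.2] M [-0.063  0.015 -0.015] w 0.0343
```

```bash
python3 -m handwheel '[[[0,0,0,0],[0,0,0.0005,0.1],[0,0,0.0005,0.1],[0,0,0.0005,0.1]]]' 0.0 40
python3 -c "
from h import *
go('a')"
```

```text
time_s: 3.05
ee_pos: [0.4735, -0.0542, 0.1067]
eef_rot: [3.137, 0.003, 0.179]
force: [1.7, -0.3, -11.7]
grip_width: 0.0313
a t3.05 tool d -0.0 -0.0001 z 0.1067 yaw 0.179 q6 -0.365 F [  1.7  -0.3 -11.7] M [-0.114 -0.551  0.281] w 0.0313
```

```bash
python3 -m handwheel '[[[0,0,0.0015,0.14],[0,0,0.001,0.14],[0,0,0.001,0.14],[0,0,0.001,0.14],[0,0,0.001,0.13],[0,0,0,0]]]' 0.0 40
python3 -c "
from h import *
go('a')"
```

```text
time_s: 3.65
ee_pos: [0.4732, -0.0543, 0.1035]
eef_rot: [3.136, -0.002, -0.537]
force: [3.6, -1.2, -16.8]
grip_width: 0.0313
a t3.65 tool d 0.0 -0.0003 z 0.1035 yaw -0.537 q6 0.353 F [  3.6  -1.2 -16.8] M [-0.303 -0.69   0.236] w 0.0313
```

```bash
python3 -m handwheel '[[[0,0,0,0],[0,0,0,0],[0,0,-0.035,-0.15],[0,0,-0.035,-0.15]]]' 0.055 40
python3 -c "
from h import *
go('c')"
```

```text
time_s: 4.05
ee_pos: [0.4727, -0.0538, 0.1745]
eef_rot: [3.136, 0.003, -0.225]
force: [0.3, -0.3, 1.4]
grip_width: 0.0549
c t4.05 tool d 0.1272 0.0633 z 0.1745 yaw -0.225 q6 0.04 F [ 0.3 -0.3  1.4] M [-0.003  0.07  -0.023] w 0.0549
```

```bash
python3 -m handwheel '[[[0.0424,0.021,0,0],[0.0424,0.021,0,0],[0.0424,0.021,0,0],[0,0,0.02,-0.15],[0,0,0,-0.15]]]' 0.055 40
python3 -c "
from h import *
go('c')"
```

```text
time_s: 4.55
ee_pos: [0.5916, -0.1475, 0.1668]
eef_rot: [3.131, -0.016, 0.097]
force: [-1.0, 0.4, -0.3]
grip_width: 0.0552
c t4.55 tool d -0.0086 -0.0044 z 0.1668 yaw 0.097 q6 -0.398 F [-1.   0.4 -0.3] M [-0.037  0.096 -0.006] w 0.0552
```

```bash
python3 -m handwheel '[[[-0.0086,-0.0044,0.02,0],[0,0,0.02,0],[0,0,0.01,0],[0,0,0.006,0]]]' 0.055 40
python3 -c "
from h import *
go('c')"
```

```text
time_s: 4.95
ee_pos: [0.5856, -0.1457, 0.1124]
eef_rot: [3.128, -0.022, 0.111]
force: [1.3, -0.3, 0.1]
grip_width: 0.0549
c t4.95 tool d -0.0028 -0.002 z 0.1124 yaw 0.111 q6 -0.412 F [ 1.3 -0.3  0.1] M [-0.02   0.061  0.019] w 0.0549
```

```bash
python3 -m handwheel '[[[-0.0028,-0.002,0.008,0],[0,0,0.001,0],[0,0,0.001,0],[0,0,0.001,0],[0,0,0.001,0]]]' 0.0 40
python3 -c "
from h import *
go('c')"
```

```text
time_s: 5.45
ee_pos: [0.582, -0.1444, 0.1027]
eef_rot: [3.127, -0.02, 0.113]
force: [-3.5, 2.8, 6.9]
grip_width: 0.0312
c t5.45 tool d 0.0007 -0.0003 z 0.1027 yaw 0.113 q6 -0.412 F [-3.5  2.8  6.9] M [ 0.362  0.718 -0.005] w 0.0312
```

```bash
python3 -m handwheel '[[[0,0,0,0.14],[0,0,0.0007,0.14],[0,0,0.0007,0.14],[0,0,0.001,0.14],[0,0,0.001,0.14],[0,0,0.001,0.14],[0,0,0.001,0.14],[0,0,0,0.02]]]' 0.0 40
python3 -c "
from h import *
go('c')"
```

```text
time_s: 6.25
ee_pos: [0.5819, -0.1445, 0.0988]
eef_rot: [-3.133, -0.023, -0.923]
force: [1.0, 0.1, -7.6]
grip_width: 0.0315
c t6.25 tool d 0.0 -0.0009 z 0.0988 yaw -0.923 q6 0.624 F [ 1.   0.1 -7.6] M [-0.206  0.057  0.211] w 0.0315
```

```bash
python3 -m handwheel '[[[0,0,0,0],[0,0,0,0],[0,0,-0.03,-0.15],[0,0,-0.03,-0.15],[0,0,0,-0.15],[0,0,0,-0.1],[0,0,0,0]]]' 0.055 40
python3 -c "
from h import *
go('b')"
```

```text
time_s: 6.95
ee_pos: [0.5816, -0.1438, 0.1637]
eef_rot: [3.137, -0.028, -0.348]
force: [0.0, 0.6, 0.0]
grip_width: 0.0548
b t6.95 tool d -0.042 -0.0905 z 0.1637 yaw -0.348 q6 0.049 F [0.  0.6 0. ] M [-0.074  0.097  0.035] w 0.0548
```

```bash
python3 -m handwheel '[[[-0.014,-0.03,0,0],[-0.014,-0.03,0,0],[-0.013,-0.028,0,0],[0,0,0,-0.1],[0,0,0.01,-0.1]]]' 0.055 40
python3 -c "
from h import *
go('b')"
```

```text
time_s: 7.45
ee_pos: [0.5738, -0.0441, 0.1534]
eef_rot: [3.132, -0.03, -0.154]
force: [0.2, -0.4, 0.1]
grip_width: 0.0548
b t7.45 tool d -0.0008 0.0004 z 0.1534 yaw -0.154 q6 0.023 F [ 0.2 -0.4  0.1] M [-0.09   0.032 -0.006] w 0.0548
```

```bash
python3 -m handwheel '[[[-0.001,0.0002,0.025,0],[-0.001,0.0002,0.018,0],[0,0,0.007,0]]]' 0.055 40
python3 -c "
from h import *
go('b')"; python3 -m handwheel '[[[0,0,0,0],[0,0,0.001,0],[0,0,0.001,0],[0,0,0.001,0]]]' 0.0 40
python3 -c "
from h import *
go('b')"
```

```text
time_s: 7.75
ee_pos: [0.5734, -0.0442, 0.1021]
eef_rot: [3.132, -0.031, -0.154]
force: [1.0, -0.1, -0.0]
grip_width: 0.0548
b t7.75 tool d -0.0004 0.0003 z 0.1021 yaw -0.154 q6 0.024 F [ 1.  -0.1 -0. ] M [-0.062  0.109 -0.013] w 0.0548
time_s: 8.15
ee_pos: [0.5733, -0.0442, 0.1006]
eef_rot: [3.132, -0.03, -0.157]
force: [-12.6, 1.9, 11.3]
grip_width: 0.0315
b t8.15 tool d -0.0003 0.0002 z 0.1006 yaw -0.157 q6 0.026 F [-12.6   1.9  11.3] M [0.317 2.629 0.008] w 0.0315
```

```bash
python3 -m handwheel '[[[-0.001,0,-0.001,0.14],[-0.0005,0,0,0.14],[0,0,0.0005,0.14],[0,0,0.0008,0.14],[0,0,0.001,0.14],[0,0,0.001,0.14],[0,0,0.001,0.14],[0,0,0,0.02]]]' 0.0 40
python3 -c "
from h import *
go('b')"; python3 -m handwheel '[[[0,0,0,0],[0,0,0,0],[0,0,-0.03,-0.15],[0,0,-0.03,-0.15],[0,0,0,-0.15],[0,0,0,-0.1],[0,0,0,0]]]' 0.055 40
python3 -c "
from h import *
go('d')"
```

```text
time_s: 8.95
ee_pos: [0.5731, -0.0444, 0.0971]
eef_rot: [-3.118, -0.025, -1.197]
force: [2.8, -0.9, -8.1]
grip_width: 0.0312
b t8.95 tool d -0.0001 0.0001 z 0.0971 yaw -1.197 q6 1.066 F [ 2.8 -0.9 -8.1] M [0.124 0.142 0.147] w 0.0312
time_s: 9.65
ee_pos: [0.5721, -0.0435, 0.1624]
eef_rot: [-3.133, -0.038, -0.623]
force: [-0.0, 0.5, -0.4]
grip_width: 0.0549
d t9.65 tool d -0.0081 0.1413 z 0.1624 yaw -0.623 q6 0.491 F [-0.   0.5 -0.4] M [-0.1    0.116 -0.027] w 0.0549
```

```bash
python3 -m handwheel '[[[-0.002,0.034,0,0],[-0.002,0.034,0,0],[-0.002,0.034,0,0],[-0.002,0.033,0,0],[0,0,0,-0.1],[0,0,0.01,-0.1]]]' 0.055 40
python3 -c "
from h import *
go('d')"
```

```text
time_s: 10.25
ee_pos: [0.4843, -0.152, 0.1519]
eef_rot: [-3.14, -0.042, -0.427]
force: [0.4, 0.1, 0.1]
grip_width: 0.0549
d t10.25 tool d -0.0005 0.0019 z 0.1519 yaw -0.427 q6 0.051 F [0.4 0.1 0.1] M [-0.059  0.145 -0.028] w 0.0549
```

```bash
python3 -m handwheel '[[[-0.0012,0.0014,0.025,0],[-0.0012,0.0013,0.016,0],[0,0,0.005,0]]]' 0.055 40
python3 -c "
from h import *
go('d')"; python3 -m handwheel '[[[0,0,0,0],[0,0,0.0005,0],[0,0,0.0005,0],[0,0,0.0005,0]]]' 0.0 40
python3 -c "
from h import *
go('d')"
```

```text
time_s: 10.55
ee_pos: [0.4826, -0.1549, 0.1048]
eef_rot: [-3.14, -0.044, -0.43]
force: [0.4, -0.3, -0.3]
grip_width: 0.0549
d t10.55 tool d -0.0002 -0.0013 z 0.1048 yaw -0.43 q6 0.047 F [ 0.4 -0.3 -0.3] M [-0.049  0.101  0.034] w 0.0549
time_s: 10.95
ee_pos: [0.4823, -0.1544, 0.1046]
eef_rot: [-3.14, -0.042, -0.432]
force: [-10.6, 2.9, 6.0]
grip_width: 0.0322
d t10.95 tool d 0.0003 -0.0011 z 0.1046 yaw -0.432 q6 0.05 F [-10.6   2.9   6. ] M [ 0.675  2.254 -0.012] w 0.0322
```

```bash
python3 -m handwheel '[[[-0.001,0,0,0.14],[-0.0005,0,0,0.14],[0,0,0.0005,0.14],[0,0,0.0008,0.14],[0,0,0.001,0.14],[0,0,0.001,0.14],[0,0,0.001,0.14],[0,0,0,0.02]]]' 0.0 40
python3 -c "
from h import *
go('d')"; python3 -m handwheel '[[[0,0,0,0],[0,0,0,0],[0,0,-0.03,-0.15],[0,0,-0.03,-0.15],[0,0,0,-0.15],[0,0,0,-0.1],[0,0,0,0]]]' 0.055 40
python3 -c "
from h import *
go('a')"
```

```text
time_s: 11.75
ee_pos: [0.4813, -0.1537, 0.101]
eef_rot: [-3.105, -0.021, -1.47]
force: [2.3, -1.9, -8.0]
grip_width: 0.0313
d t11.75 tool d 0.0001 -0.0018 z 0.101 yaw -1.47 q6 1.09 F [ 2.3 -1.9 -8. ] M [-0.248  0.302  0.184] w 0.0313
time_s: 12.45
ee_pos: [0.4802, -0.1528, 0.1658]
eef_rot: [-3.119, -0.042, -0.896]
force: [-0.0, 0.6, -0.4]
grip_width: 0.0547
a t12.45 tool d -0.0814 -0.0564 z 0.1658 yaw -0.896 q6 0.516 F [-0.   0.6 -0.4] M [-0.021  0.141 -0.023] w 0.0547
```

```bash
sed -i 's/C=np.array(.*);A/C=np.array([.5275,-.0993]);A/' h.py; python3 -m handwheel '[[[-0.027,-0.019,0,0],[-0.027,-0.019,0,0],[-0.027,-0.018,0,0],[0,0,0,-0.15],[0,0,0,-0.15],[0,0,0,-0.15],[0,0,0.01,-0.15]]]' 0.055 40
python3 -c "
from h import *
go('a')"
```

```text
time_s: 13.15
ee_pos: [0.4745, -0.051, 0.1547]
eef_rot: [3.138, -0.051, -0.303]
force: [0.5, -0.8, -0.5]
grip_width: 0.055
a t13.15 tool d -0.0005 0.0037 z 0.1547 yaw -0.303 q6 0.13 F [ 0.5 -0.8 -0.5] M [-0.078  0.097 -0.039] w 0.055
```

```bash
python3 -m handwheel '[[[-0.0015,0.0025,0.028,0],[-0.0015,0.002,0.02,0],[0,0,0.005,0]]]' 0.055 40
python3 -c "
from h import *
go('a')"; python3 -m handwheel '[[[0,0,0,0],[0,0,0.0005,0],[0,0,0.0005,0]]]' 0.0 40
python3 -c "
from h import *
go('a')"
```

```text
time_s: 13.45
ee_pos: [0.4732, -0.0553, 0.1002]
eef_rot: [3.138, -0.053, -0.301]
force: [-0.0, 0.5, 0.4]
grip_width: 0.0554
a t13.45 tool d -0.0005 -0.0009 z 0.1002 yaw -0.301 q6 0.12 F [-0.   0.5  0.4] M [-0.065  0.131 -0.035] w 0.0554
time_s: 13.75
ee_pos: [0.4738, -0.0553, 0.1004]
eef_rot: [3.138, -0.054, -0.304]
force: [-6.9, 1.2, 1.4]
grip_width: 0.0342
a t13.75 tool d -0.0011 -0.0007 z 0.1004 yaw -0.304 q6 0.123 F [-6.9  1.2  1.4] M [ 0.328  1.354 -0.058] w 0.0342
```

```bash
python3 -m handwheel '[[[-0.001,0,0,0.1],[0,0,0.0005,0.1],[0,0,0.0005,0.1],[0,0,0.0005,0]]]' 0.0 45
python3 -c "
from h import *
go('a')"; python3 -m handwheel '[[[0,0,0.0007,0.1],[0,0,0.0007,0]]]' 
python3 -c "
from h import *
go('a')"
```

```text
time_s: 14.15
ee_pos: [0.4725, -0.055, 0.0996]
eef_rot: [-3.13, -0.052, -0.614]
force: [-0.7, 0.1, 0.5]
grip_width: 0.0319
a t14.15 tool d -0.0 -0.0008 z 0.0996 yaw -0.614 q6 0.434 F [-0.7  0.1  0.5] M [-0.062  0.488  0.168] w 0.0319
time_s: 14.35
ee_pos: [0.4725, -0.055, 0.099]
eef_rot: [-3.125, -0.05, -0.711]
force: [-4.1, 0.3, 6.3]
grip_width: 0.0316
a t14.35 tool d -0.0001 -0.0008 z 0.099 yaw -0.711 q6 0.531 F [-4.1  0.3  6.3] M [0.004 1.007 0.248] w 0.0316
```

```bash
cat > m.py <<'E'
from station import ctrl
o=ctrl.get_obs();print("yaw %.3f Mz %.3f Fz %.1f"%(o["eef_rot"][2],o["moment"][2],o["force"][2]))
E
python3 -m handwheel '[[[0,0,0.0005,0.1]]]'|head -1; python3 m.py;python3 -m handwheel '[[[0,0,0.0005,0.1]]]'|head -1; python3 m.py;python3 -m handwheel '[[[0,0,0.0005,0]]]'|head -1; python3 m.py
```

```text
time_s: 14.45
yaw -0.806 Mz 0.257 Fz -0.0
time_s: 14.55
yaw -0.905 Mz 0.332 Fz 0.6
time_s: 14.65
yaw -0.902 Mz 0.253 Fz 4.5
```

```bash
for i in 1; do python3 -m handwheel '[[[0,0,0.0005,0.08]]]'|head -1; python3 m.py;python3 -m handwheel '[[[0,0,0.0005,0]]]'|head -1; python3 m.py;python3 -m handwheel '[[[0,0,0.0005,0.08]]]'|head -1; python3 m.py;python3 -m handwheel '[[[0,0,0.0005,0]]]'|head -1; python3 m.py; done
```

```text
time_s: 14.75
yaw -0.975 Mz 0.386 Fz 4.8
time_s: 14.85
yaw -0.971 Mz 0.335 Fz 6.9
time_s: 14.95
yaw -1.044 Mz 0.445 Fz 7.6
time_s: 15.05
yaw -1.039 Mz 0.452 Fz 7.3
```

```bash
python3 -m handwheel '[[[0,0,0,0],[0,0,0,0],[0,0,-0.03,-0.15],[0,0,-0.035,-0.15],[0,0,0,-0.15],[0,0,0,-0.15],[0,0,0,0]]]' 0.055 40
python3 -c "
from h import *
go('c')"
```

```text
time_s: 15.75
ee_pos: [0.4709, -0.0537, 0.1671]
eef_rot: [-3.139, -0.059, -0.418]
force: [0.4, -0.8, -0.4]
grip_width: 0.055
c t15.75 tool d 0.1384 0.0376 z 0.1671 yaw -0.418 q6 0.238 F [ 0.4 -0.8 -0.4] M [-0.027  0.112 -0.018] w 0.055
```

```bash
python3 -m handwheel '[[[0.034,0.009,0,0],[0.034,0.009,0,0],[0.034,0.009,0,0],[0.034,0.009,0,0],[0,0,0,-0.1],[0,0,0.01,0]]]' 0.055 40
python3 -c "
from h import *
go('c')"
```

```text
time_s: 16.35
ee_pos: [0.5855, -0.1461, 0.1646]
eef_rot: [3.14, -0.062, -0.331]
force: [-0.4, 0.9, -1.2]
grip_width: 0.0551
c t16.35 tool d -0.0039 -0.0006 z 0.1646 yaw -0.331 q6 0.029 F [-0.4  0.9 -1.2] M [-0.048  0.091 -0.   ] w 0.0551
```

```bash
python3 -m handwheel '[[[-0.004,0.0004,0.03,0],[-0.0037,0.0003,0.025,0],[0,0,0.008,0]]]' 0.055 40
python3 -c "
from h import *
go('c')"; python3 -m handwheel '[[[0,0,0,0],[0,0,0.0005,0],[0,0,0.0005,0]]]' 0.0 45
python3 -c "
from h import *
go('c')"
```

```text
time_s: 16.65
ee_pos: [0.5808, -0.145, 0.0971]
eef_rot: [3.141, -0.062, -0.345]
force: [0.7, 0.1, 0.2]
grip_width: 0.055
c t16.65 tool d 0.0009 -0.0011 z 0.0971 yaw -0.345 q6 0.042 F [0.7 0.1 0.2] M [-0.024  0.088  0.035] w 0.055
time_s: 16.95
ee_pos: [0.581, -0.1446, 0.0964]
eef_rot: [3.142, -0.061, -0.349]
force: [4.2, -1.8, 0.6]
grip_width: 0.0342
c t16.95 tool d 0.0009 -0.0007 z 0.0964 yaw -0.349 q6 0.047 F [ 4.2 -1.8  0.6] M [-0.276 -0.592  0.028] w 0.0342
```

```bash
python3 -m handwheel '[[[0,0,0,0.12],[0,0,0.0005,0.12],[0,0,0.0005,0.12],[0,0,0.0005,0]]]'|head -1; python3 m.py; python3 -m handwheel '[[[0,0,0.0007,0.08],[0,0,0.0005,0]]]'|head -1; python3 m.py;python3 -m handwheel '[[[0,0,0.0007,0.08],[0,0,0.0005,0]]]'|head -1; python3 m.py
```

```text
time_s: 17.35
yaw -0.723 Mz 0.214 Fz -2.7
time_s: 17.55
yaw -0.798 Mz 0.258 Fz -0.7
time_s: 17.75
yaw -0.871 Mz 0.314 Fz -0.1
```

```bash
python3 -m handwheel '[[[0,0,0.0005,0.04],[0,0,0.0005,0]]]'|head -1; python3 m.py;python3 -m handwheel '[[[0,0,0.0005,0.04],[0,0,0.0005,0]]]'|head -1; python3 m.py
```

```text
time_s: 17.95
yaw -0.901 Mz 0.308 Fz 3.4
time_s: 18.15
yaw -0.932 Mz 0.338 Fz 3.7
```

```bash
python3 -m handwheel '[[[0,0,0.0003,0.05],[0,0,0.0003,0]]]'|head -1; python3 m.py; python3 -m handwheel '[[[0,0,0,0]]]'|head -1; python3 m.py
```

```text
time_s: 18.35
yaw -0.975 Mz 0.376 Fz 3.0
time_s: 18.45
yaw -0.971 Mz 0.359 Fz -0.1
```

```bash
python3 -m handwheel '[[[0,0,0,0],[0,0,0,0],[0,0,-0.03,-0.15],[0,0,-0.035,-0.15],[0,0,0,-0.15],[0,0,0,-0.15],[0,0,0,0]]]' 0.055 40
python3 -c "
from h import *
go('b')"
```

```text
time_s: 19.15
ee_pos: [0.5794, -0.1436, 0.1631]
eef_rot: [-3.141, -0.069, -0.359]
force: [0.8, 0.2, 0.0]
grip_width: 0.055
b t19.15 tool d -0.0412 -0.0902 z 0.1631 yaw -0.359 q6 0.057 F [0.8 0.2 0. ] M [-0.025  0.053 -0.031] w 0.055
```

```bash
python3 -m handwheel '[[[-0.014,-0.03,0,0],[-0.014,-0.03,0,0],[-0.013,-0.029,0,0],[0,0,0.01,0.0]]]' 0.055 40
python3 -c "
from h import *
go('b')"
```

```text
time_s: 19.55
ee_pos: [0.5741, -0.044, 0.1505]
eef_rot: [-3.139, -0.073, -0.378]
force: [-0.6, -0.4, 0.2]
grip_width: 0.0548
b t19.55 tool d -0.0012 0.0013 z 0.1505 yaw -0.378 q6 0.251 F [-0.6 -0.4  0.2] M [-0.057  0.097  0.053] w 0.0548
```

```bash
python3 -m handwheel '[[[-0.0023,0.0013,0.028,0],[-0.0023,0.0013,0.018,0],[0,0,0.004,0]]]' 0.055 40
python3 -c "
from h import *
go('b')"; python3 -m handwheel '[[[0,0,0,0],[0,0,0.0005,0],[0,0,0.0005,0]]]' 0.0 45
python3 -c "
from h import *
go('b')"
```

```text
time_s: 19.85
ee_pos: [0.5724, -0.0463, 0.0973]
eef_rot: [-3.138, -0.073, -0.387]
force: [-0.1, -0.8, 0.2]
grip_width: 0.055
b t19.85 tool d -0.0006 -0.0015 z 0.0973 yaw -0.387 q6 0.258 F [-0.1 -0.8  0.2] M [-0.068  0.092  0.027] w 0.055
time_s: 20.15
ee_pos: [0.573, -0.0475, 0.0968]
eef_rot: [-3.138, -0.073, -0.392]
force: [-9.2, 5.0, 1.9]
grip_width: 0.0338
b t20.15 tool d -0.0015 -0.0024 z 0.0968 yaw -0.392 q6 0.261 F [-9.2  5.   1.9] M [ 0.774  2.118 -0.049] w 0.0338
```

```bash
python3 -m handwheel '[[[-0.001,-0.002,0,0.12],[0,-0.001,0.0005,0.12],[0,0,0.0005,0.12],[0,0,0.0005,0]]]'|head -1; python3 m.py; python3 -m handwheel '[[[0,0,0.0007,0.08],[0,0,0.0005,0]]]'|head -1; python3 m.py;python3 -m handwheel '[[[0,0,0.0007,0.08],[0,0,0.0005,0]]]'|head -1; python3 m.py; python3 -c "
from h import *
go('b')"
```

```text
time_s: 20.55
yaw -0.767 Mz 0.163 Fz 1.4
time_s: 20.75
yaw -0.842 Mz 0.216 Fz 2.6
time_s: 20.95
yaw -0.915 Mz 0.156 Fz 3.9
b t20.95 tool d -0.0004 -0.0018 z 0.0955 yaw -0.915 q6 0.788 F [-5.4  0.3  3.9] M [0.175 1.217 0.156] w 0.0314
```

```bash
for i in 1; do python3 -m handwheel '[[[0,0,0.0005,0.07],[0,0,0.0003,0]]]'|head -1; python3 m.py; python3 -m handwheel '[[[0,0,0.0005,0.07],[0,0,0.0003,0]]]'|head -1; python3 m.py;  python3 -m handwheel '[[[0,0,0.0005,0.05],[0,0,0.0003,0]]]'|head -1; python3 m.py; done
```

```text
time_s: 21.15
yaw -0.976 Mz 0.324 Fz 2.2
time_s: 21.35
yaw -1.037 Mz 0.300 Fz 2.8
time_s: 21.55
yaw -1.077 Mz 0.371 Fz 3.2
```

```bash
python3 -m handwheel '[[[0,0,0,0]]]'|head -1; python3 m.py; python3 -m handwheel '[[[0,0,0,0],[0,0,0,0],[0,0,-0.03,-0.15],[0,0,-0.035,-0.15],[0,0,0,-0.15],[0,0,0,-0.15],[0,0,0,0]]]' 0.055 40
python3 -c "
from h import *
go('d')"
```

```text
time_s: 21.65
yaw -1.072 Mz 0.431 Fz -1.0
time_s: 22.35
ee_pos: [0.569, -0.045, 0.1637]
eef_rot: [-3.136, -0.075, -0.458]
force: [0.5, -0.4, 0.3]
grip_width: 0.055
d t22.35 tool d -0.0294 0.1359 z 0.1637 yaw -0.458 q6 0.331 F [ 0.5 -0.4  0.3] M [-0.065  0.101  0.002] w 0.055
```

```bash
python3 -m handwheel '[[[-0.007,0.034,0,0],[-0.007,0.034,0,0],[-0.007,0.034,0,0],[-0.007,0.033,0,0],[0,0,0.01,0]]]' 0.055 40
python3 -c "
from h import *
go('d')"
```

```text
time_s: 22.85
ee_pos: [0.4829, -0.1569, 0.1505]
eef_rot: [-3.133, -0.079, -0.476]
force: [-0.8, 1.1, -1.0]
grip_width: 0.0549
d t22.85 tool d -0.0017 -0.0025 z 0.1505 yaw -0.476 q6 0.088 F [-0.8  1.1 -1. ] M [-0.032  0.163 -0.094] w 0.0549
```

```bash
python3 -m handwheel '[[[-0.0027,-0.0006,0.028,0],[-0.0026,-0.0006,0.018,0],[0,0,0.004,0]]]' 0.055 40
python3 -c "
from h import *
go('d')"; python3 -m handwheel '[[[0,0,0,0],[0,0,0.0005,0],[0,0,0.0005,0]]]' 0.0 45
python3 -c "
from h import *
go('d')"
```

```text
time_s: 23.15
ee_pos: [0.483, -0.1552, 0.0979]
eef_rot: [-3.132, -0.08, -0.489]
force: [-0.2, 0.2, 0.2]
grip_width: 0.0546
d t23.15 tool d -0.001 -0.001 z 0.0979 yaw -0.489 q6 0.104 F [-0.2  0.2  0.2] M [-0.067  0.151  0.013] w 0.0546
time_s: 23.45
ee_pos: [0.4836, -0.1545, 0.0973]
eef_rot: [-3.132, -0.079, -0.492]
force: [-17.7, 7.9, 6.8]
grip_width: 0.0343
d t23.45 tool d -0.0012 -0.0 z 0.0973 yaw -0.492 q6 0.109 F [-17.7   7.9   6.8] M [1.582 3.597 0.057] w 0.0343
```

```bash
python3 -m handwheel '[[[-0.002,0,0,0.12],[-0.001,0,0.0003,0.12],[0,0,0.0005,0.12],[0,0,0.0005,0]]]'|head -1; python3 m.py; python3 -m handwheel '[[[0,0,0.0007,0.08],[0,0,0.0005,0]]]'|head -1; python3 m.py;python3 -m handwheel '[[[0,0,0.0007,0.07],[0,0,0.0005,0]]]'|head -1; python3 m.py; python3 -c "
from h import *
go('d')"
```

```text
time_s: 23.85
yaw -0.865 Mz 0.129 Fz 1.7
time_s: 24.05
yaw -0.941 Mz 0.191 Fz 2.6
time_s: 24.25
yaw -1.003 Mz 0.196 Fz 5.4
d t24.25 tool d 0.0006 0.0 z 0.0964 yaw -1.003 q6 0.621 F [-4.   0.1  5.4] M [0.403 1.265 0.196] w 0.0317
```

```bash
python3 -m handwheel '[[[0,0,0.0005,0.07],[0,0,0.0003,0]]]'|head -1; python3 m.py; python3 -m handwheel '[[[0,0,0.0005,0.06],[0,0,0.0003,0]]]'|head -1; python3 m.py;  python3 -m handwheel '[[[0,0,0.0005,0.03],[0,0,0.0003,0]]]'|head -1; python3 m.py
```

```text
time_s: 24.45
yaw -1.064 Mz 0.309 Fz 3.6
time_s: 24.65
yaw -1.115 Mz 0.309 Fz 4.1
time_s: 24.85
yaw -1.134 Mz 0.317 Fz 4.5
```

```bash
python3 -m handwheel '[[[0,0,0.0003,0.06],[0,0,0.0003,0]]]'|head -1; python3 m.py;python3 -m handwheel '[[[0,0,0,0]]]'|head -1; python3 m.py; python3 -m handwheel '[[[0,0,0,0],[0,0,0,0],[0,0,-0.03,-0.15],[0,0,-0.035,-0.15],[0,0,0,-0.15],[0,0,0,-0.15],[0,0,0,0]]]' 0.055 40
python3 -c "
from h import *
go('a')"
```

```text
time_s: 25.05
yaw -1.185 Mz 0.390 Fz 5.4
time_s: 25.15
yaw -1.181 Mz 0.402 Fz 0.9
time_s: 25.85
ee_pos: [0.4786, -0.1514, 0.1636]
eef_rot: [-3.126, -0.086, -0.566]
force: [0.9, -0.5, 1.0]
grip_width: 0.0547
a t25.85 tool d -0.0569 -0.0789 z 0.1636 yaw -0.566 q6 0.187 F [ 0.9 -0.5  1. ] M [-0.056  0.12  -0.002] w 0.0547
```

```bash
python3 -m handwheel '[[[-0.019,-0.0265,0,0],[-0.019,-0.0265,0,0],[-0.019,-0.0265,0,0],[0,0,0.01,0]]]' 0.055 40
python3 -c "
from h import *
go('a')"
```

```text
time_s: 26.25
ee_pos: [0.475, -0.0518, 0.1499]
eef_rot: [-3.123, -0.088, -0.586]
force: [-0.4, -0.5, -0.8]
grip_width: 0.0551
a t26.25 tool d -0.0003 0.0033 z 0.1499 yaw -0.586 q6 0.419 F [-0.4 -0.5 -0.8] M [ 0.008  0.128 -0.006] w 0.0551
```

```bash
python3 -m handwheel '[[[-0.0025,0.0021,0.028,0],[-0.0025,0.0021,0.018,0],[0,0,0.004,0]]]' 0.055 40
python3 -c "
from h import *
go('a')"; python3 -m handwheel '[[[0,0,0,0],[0,0,0.0005,0],[0,0,0.0005,0]]]' 0.0 45
python3 -c "
from h import *
go('a')"
```

```text
time_s: 26.55
ee_pos: [0.4729, -0.0541, 0.0968]
eef_rot: [-3.121, -0.088, -0.594]
force: [0.3, 0.2, -0.1]
grip_width: 0.0549
a t26.55 tool d 0.0002 0.0002 z 0.0968 yaw -0.594 q6 0.424 F [ 0.3  0.2 -0.1] M [-0.072  0.129  0.017] w 0.0549
time_s: 26.85
ee_pos: [0.4735, -0.055, 0.0963]
eef_rot: [-3.121, -0.088, -0.599]
force: [-7.1, 5.7, 3.1]
grip_width: 0.0345
a t26.85 tool d -0.0009 -0.0003 z 0.0963 yaw -0.599 q6 0.427 F [-7.1  5.7  3.1] M [0.969 1.658 0.039] w 0.0345
```

```bash
python3 -m handwheel '[[[-0.001,0,0,0.1],[0,0,0,0.06],[0,0,0,0]]]'|head -1; python3 m.py;python3 -m handwheel '[[[0,0,0,0.05],[0,0,0,0]]]'|head -1; python3 m.py; python3 -m handwheel '[[[0,0,0,0.04],[0,0,0,0]]]'|head -1; python3 m.py
```

```text
time_s: 27.15
yaw -0.765 Mz 0.321 Fz -9.5
time_s: 27.35
yaw -0.813 Mz 0.347 Fz -8.8
time_s: 27.55
yaw -0.848 Mz 0.487 Fz -8.5
```

```bash
for i in 1 2 3; do python3 -m handwheel '[[[0,0,0,0]]]'|head -1; python3 m.py; done
```

```text
time_s: 27.65
yaw -0.845 Mz 0.421 Fz -7.9
time_s: 27.75
yaw -0.843 Mz 0.439 Fz -8.8
time_s: 27.85
yaw -0.842 Mz 0.425 Fz -8.7
```

```bash
python3 -m handwheel '[[[0,0,0,0],[0,0,0,0],[0,0,-0.03,-0.12],[0,0,-0.035,-0.12],[0,0,0,0]]]' 0.055 40
python3 -c "
from h import *
go('c')"
```

```text
time_s: 28.35
ee_pos: [0.4676, -0.0528, 0.1649]
eef_rot: [-3.121, -0.09, -0.593]
force: [0.1, -0.0, -0.8]
grip_width: 0.0551
c t28.35 tool d 0.1461 0.0118 z 0.1649 yaw -0.593 q6 0.42 F [ 0.1 -0.  -0.8] M [-0.043  0.141  0.025] w 0.0551
```

```bash
python3 -m handwheel '[[[0.036,0.003,0,0],[0.036,0.003,0,0],[0.036,0.003,0,0],[0.036,0.003,0,0],[0,0,0.01,0]]]' 0.055 40
python3 -c "
from h import *
go('c')"
```

```text
time_s: 28.85
ee_pos: [0.5852, -0.1469, 0.1697]
eef_rot: [-3.118, -0.096, -0.599]
force: [-0.4, -0.1, -1.2]
grip_width: 0.0548
c t28.85 tool d -0.0041 -0.0004 z 0.1697 yaw -0.599 q6 0.295 F [-0.4 -0.1 -1.2] M [-0.033  0.162 -0.068] w 0.0548
```

```bash
python3 -m handwheel '[[[-0.0055,0.0007,0.033,0],[-0.0045,0.0006,0.03,0],[0,0,0.006,0]]]' 0.055 40
python3 -c "
from h import *
go('c')"; python3 -m handwheel '[[[0,0,0,0],[0,0,0.0005,0],[0,0,0.0005,0]]]' 0.0 45
python3 -c "
from h import *
go('c')"
```

```text
time_s: 29.15
ee_pos: [0.582, -0.1449, 0.0957]
eef_rot: [-3.117, -0.095, -0.604]
force: [-0.1, 0.2, 0.1]
grip_width: 0.055
c t29.15 tool d -0.0002 -0.0006 z 0.0957 yaw -0.604 q6 0.303 F [-0.1  0.2  0.1] M [-0.086  0.151  0.004] w 0.055
time_s: 29.45
ee_pos: [0.5823, -0.1446, 0.0961]
eef_rot: [-3.117, -0.096, -0.605]
force: [-0.6, 0.2, 0.1]
grip_width: 0.0345
c t29.45 tool d -0.0003 -0.0001 z 0.0961 yaw -0.605 q6 0.304 F [-0.6  0.2  0.1] M [-0.01   0.202  0.048] w 0.0345
```

```bash
python3 -m handwheel '[[[0,0,0,0.1],[0,0,0,0.06],[0,0,0,0],[0,0,0,0]]]'|head -1; python3 m.py;python3 -m handwheel '[[[0,0,0,0.04],[0,0,0,0]]]'|head -1; python3 m.py; python3 -m handwheel '[[[0,0,0,0]]]'|head -1; python3 m.py
```

```text
time_s: 29.85
yaw -0.771 Mz 0.291 Fz -10.4
time_s: 30.05
yaw -0.811 Mz 0.316 Fz -11.9
time_s: 30.15
yaw -0.809 Mz 0.357 Fz -10.9
```

```bash
python3 -m handwheel '[[[0,0,0,0.04],[0,0,0,0]]]'|head -1; python3 m.py; python3 -m handwheel '[[[0,0,0,0]]]'|head -1; python3 m.py;python3 -m handwheel '[[[0,0,0,0]]]'|head -1; python3 m.py
```

```text
time_s: 30.35
yaw -0.848 Mz 0.374 Fz -12.5
time_s: 30.45
yaw -0.847 Mz 0.323 Fz -10.7
time_s: 30.55
yaw -0.845 Mz 0.373 Fz -10.5
```

```bash
python3 -m handwheel '[[[0,0,0,0.045],[0,0,0,0]]]'|head -1; python3 m.py; python3 -m handwheel '[[[0,0,0,0]]]'|head -1; python3 m.py; python3 -m handwheel '[[[0,0,0,0],[0,0,0,0],[0,0,-0.03,-0.12],[0,0,-0.035,-0.12],[0,0,0,0]]]' 0.055 40
python3 -c "
from h import *
go('b')"
```

```text
time_s: 30.75
yaw -0.890 Mz 0.413 Fz -11.6
time_s: 30.85
yaw -0.889 Mz 0.416 Fz -11.2
time_s: 31.35
ee_pos: [0.5765, -0.1424, 0.1666]
eef_rot: [-3.114, -0.099, -0.639]
force: [0.8, 0.9, 1.0]
grip_width: 0.055
b t31.35 tool d -0.0615 -0.076 z 0.1666 yaw -0.639 q6 0.339 F [0.8 0.9 1. ] M [-0.006  0.134 -0.032] w 0.055
```

```bash
python3 -m handwheel '[[[-0.0205,-0.0255,0,0],[-0.0205,-0.0255,0,0],[-0.0205,-0.025,0,0],[0,0,0,0]]]' 0.055 40
python3 -c "
from h import *
go('b')"
```

```text
time_s: 31.75
ee_pos: [0.573, -0.0426, 0.1645]
eef_rot: [-3.11, -0.103, -0.647]
force: [-0.3, -0.1, -0.4]
grip_width: 0.0553
b t31.75 tool d 0.0008 0.002 z 0.1645 yaw -0.647 q6 0.529 F [-0.3 -0.1 -0.4] M [-0.007  0.138  0.023] w 0.0553
```

```bash
python3 -m handwheel '[[[-0.003,0.002,0.033,0],[-0.003,0.002,0.028,0],[0,0,0.006,0]]]' 0.055 40
python3 -c "
from h import *
go('b')"; python3 -m handwheel '[[[0,0,0,0],[0,0,0.0005,0],[0,0,0.0005,0]]]' 0.0 45
python3 -c "
from h import *
go('b')"
```

```text
time_s: 32.05
ee_pos: [0.5739, -0.0451, 0.0972]
eef_rot: [-3.107, -0.107, -0.649]
force: [-0.8, -0.3, -0.5]
grip_width: 0.0552
b t32.05 tool d -0.0014 0.0006 z 0.0972 yaw -0.649 q6 0.53 F [-0.8 -0.3 -0.5] M [-0.088  0.148  0.059] w 0.0552
time_s: 32.35
ee_pos: [0.5737, -0.0458, 0.0974]
eef_rot: [-3.108, -0.104, -0.651]
force: [-20.2, 16.2, 5.7]
grip_width: 0.0347
b t32.35 tool d -0.0016 -0.0001 z 0.0974 yaw -0.651 q6 0.53 F [-20.2  16.2   5.7] M [3.154 3.977 0.206] w 0.0347
```

```bash
python3 -m handwheel '[[[-0.002,0,0,0],[-0.001,0,0,0]]]'|head -1;python3 m.py; python3 -m handwheel '[[[0,0,0,0.1],[0,0,0,0.04],[0,0,0,0],[0,0,0,0]]]'|head -1; python3 -c "
from h import *
go('b')";python3 -m handwheel '[[[0,0,0,0.04],[0,0,0,0]]]'|head -1; python3 m.py; python3 -m handwheel '[[[0,0,0,0]]]'|head -1; python3 m.py
```

```text
time_s: 32.55
yaw -0.652 Mz -0.025 Fz -16.8
time_s: 32.95
b t32.95 tool d 0.0002 -0.0003 z 0.098 yaw -0.796 q6 0.677 F [ 3.7  1.2 -8.6] M [ 0.21  -0.007  0.314] w 0.0322
time_s: 33.15
yaw -0.834 Mz 0.373 Fz -9.6
time_s: 33.25
yaw -0.833 Mz 0.358 Fz -8.7
```

```bash
python3 -m handwheel '[[[0,0,0,0.03],[0,0,0,0]]]'|head -1; python3 m.py; python3 -m handwheel '[[[0,0,0,0]]]'|head -1; python3 m.py; python3 -m handwheel '[[[0,0,0,0],[0,0,0,0],[0,0,-0.03,-0.12],[0,0,-0.035,-0.12],[0,0,0,0]]]' 0.055 40
python3 -c "
from h import *
go('d')"
```

```text
time_s: 33.45
yaw -0.863 Mz 0.415 Fz -9.7
time_s: 33.55
yaw -0.863 Mz 0.457 Fz -9.3
time_s: 34.05
ee_pos: [0.5659, -0.0428, 0.1676]
eef_rot: [-3.109, -0.112, -0.613]
force: [0.9, -0.9, 0.8]
grip_width: 0.0549
d t34.05 tool d -0.0042 0.1388 z 0.1676 yaw -0.613 q6 0.493 F [ 0.9 -0.9  0.8] M [-0.064  0.131  0.021] w 0.0549
```

```bash
python3 -m handwheel '[[[-0.001,0.035,0,0],[-0.001,0.035,0,0],[-0.001,0.035,0,0],[-0.001,0.034,0,0],[0,0,0,0]]]' 0.055 40
python3 -c "
from h import *
go('d')"
```

```text
time_s: 34.55
ee_pos: [0.4809, -0.1575, 0.1635]
eef_rot: [-3.107, -0.117, -0.618]
force: [-0.1, 0.9, 0.2]
grip_width: 0.055
d t34.55 tool d -0.0007 -0.0039 z 0.1635 yaw -0.618 q6 0.219 F [-0.1  0.9  0.2] M [-0.027  0.178 -0.018] w 0.055
```

```bash
python3 -m handwheel '[[[-0.005,-0.001,0.033,0],[-0.0045,-0.0006,0.028,0],[0,0,0.006,0]]]' 0.055 40
python3 -c "
from h import *
go('d')"; python3 -m handwheel '[[[0,0,0,0],[0,0,0.0005,0],[0,0,0.0005,0]]]' 0.0 45
python3 -c "
from h import *
go('d')"
```

```text
time_s: 34.85
ee_pos: [0.4831, -0.154, 0.0959]
eef_rot: [-3.105, -0.122, -0.624]
force: [0.5, 0.2, -0.3]
grip_width: 0.0551
d t34.85 tool d -0.0006 0.0002 z 0.0959 yaw -0.624 q6 0.232 F [ 0.5  0.2 -0.3] M [-0.048  0.143 -0.04 ] w 0.0551
time_s: 35.15
ee_pos: [0.4839, -0.1533, 0.0961]
eef_rot: [-3.104, -0.121, -0.624]
force: [-16.7, 11.8, 4.2]
grip_width: 0.0349
d t35.15 tool d -0.0007 0.0013 z 0.0961 yaw -0.624 q6 0.234 F [-16.7  11.8   4.2] M [2.22  3.401 0.092] w 0.0349
```

```bash
python3 -m handwheel '[[[-0.002,0.001,0,0],[-0.001,0,0,0]]]'|head -1; python3 -m handwheel '[[[0,0,0,0.1],[0,0,0,0.04],[0,0,0,0],[0,0,0,0]]]'|head -1; python3 -c "
from h import *
go('d')";python3 -m handwheel '[[[0,0,0,0.04],[0,0,0,0]]]'|head -1; python3 m.py; python3 -m handwheel '[[[0,0,0,0]]]'|head -1; python3 m.py
```

```text
time_s: 35.35
time_s: 35.75
d t35.75 tool d 0.0008 0.0009 z 0.0968 yaw -0.77 q6 0.379 F [ 4.2 -2.7 -9.4] M [-0.027  0.065  0.262] w 0.0326
time_s: 35.95
yaw -0.811 Mz 0.364 Fz -11.8
time_s: 36.05
yaw -0.810 Mz 0.337 Fz -11.5
```

```bash
python3 -m handwheel '[[[0,0,0,0.035],[0,0,0,0]]]'|head -1; python3 m.py; python3 -m handwheel '[[[0,0,0,0]]]'|head -1; python3 m.py; python3 -m handwheel '[[[0,0,0,0],[0,0,0,0],[0,0,-0.03,-0.12],[0,0,-0.035,-0.12],[0,0,0,0]]]' 0.055 40
python3 -c "
from h import *
go('a')"
```

```text
time_s: 36.25
yaw -0.845 Mz 0.419 Fz -11.5
time_s: 36.35
yaw -0.845 Mz 0.387 Fz -10.3
time_s: 36.85
ee_pos: [0.4751, -0.1502, 0.1659]
eef_rot: [-3.107, -0.131, -0.595]
force: [-0.4, -0.5, -0.3]
grip_width: 0.0552
a t36.85 tool d -0.0555 -0.0782 z 0.1659 yaw -0.595 q6 0.206 F [-0.4 -0.5 -0.3] M [-0.007  0.179  0.026] w 0.0552
```

```bash
python3 -m handwheel '[[[0,0,-0.04,0],[0,0,-0.04,0],[-0.03,0,-0.04,0],[-0.04,0,0,0],[-0.04,0,0,0],[-0.04,0,0,0],[0,0,0,0]]]' 0.055 40
python3 - <<'E'
from h import *
from station import ctrl,imaging
go('a')
f={n:imaging.camera(n)[:,:,::-1] for n in("scene","top")}
for n in f: cv2.imwrite(f"pics/{n}1.png",f[n])
c=cv2.resize(f["scene"][205:300,300:410],(440,380),interpolation=cv2.INTER_CUBIC)
c0=cv2.resize(cv2.imread("pics/scene0.png")[205:300,300:410],(440,380),interpolation=cv2.INTER_CUBIC)
cv2.imwrite("pics/end.png",cv2.resize(np.hstack([c0,c]),(800,346)))
E
```

```text
time_s: 37.55
ee_pos: [0.333, -0.0588, 0.2683]
eef_rot: [-3.104, -0.135, -0.606]
force: [0.1, -0.2, 0.7]
grip_width: 0.0551
a t37.55 tool d 0.1125 -0.0834 z 0.2683 yaw -0.606 q6 0.328 F [ 0.1 -0.2  0.7] M [-0.027  0.153  0.008] w 0.0551
```

View pics/end.png

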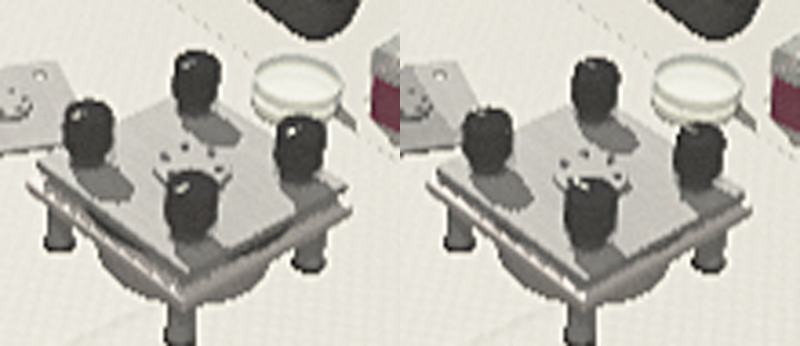

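View pics/top1.png

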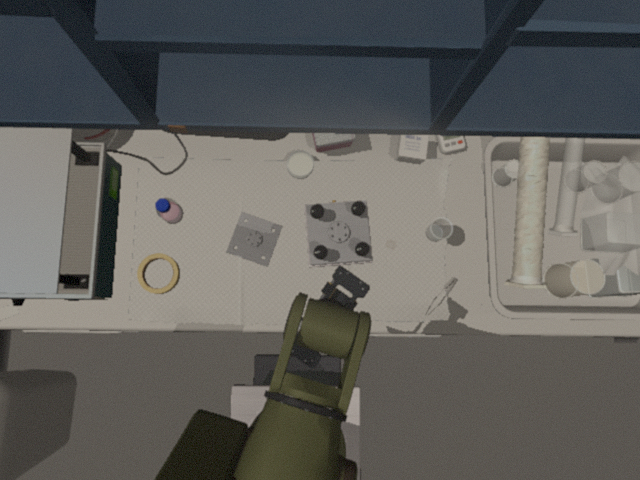

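The end view, beside the start view, shows the gap under the cover closed evenly along both front edges and all four caps lower by a similar amount. In the top view the bottle (168,210), tape (158,273), beaker (438,230) and forceps (440,297) stand where they were. The gripper is clear, so I'm handing in.

```bash
python3 -c "
from station import ctrl
print(ctrl.hand_in())"
```

```text
the job is handed in; nothing more can be done
None
```

I screwed the cover down crosswise (a, c, b, d) and handed the job in at about 37.6 s; no verdict came back. The first round was about 60° on each cap. The second was to snug by feel, and the third re-checked each knob with the cover level.

**Snugness:** the last torques read about 0.43 N m on a, 0.41 on c, 0.40 on d and 0.42–0.46 on b. That is a little above the 0.37 N m aim, and single readings scatter by about 0.03–0.05. Allowing for each thread's own friction, I estimate 19–28 N of clamping per knob, plus some from the spring pins, inside the 12–55 N band. Knob a is the lowest of these (about 15 N at worst, before the pins).

**Cover and surroundings:** in the last pictures the gap under the cover is evenly closed, the bystanders have not moved visibly, and the gripper is open and clear. I judged levelness only by eye and by torque. I kept the tip within 2° by limiting the turns (worst estimate about 0.03 rad). Neither the tip nor the cover's height was measured.

**What disagreed:**
- The camera views differed by 2–3 mm on the knob positions, so I corrected the centres from the grasps.
- The tool slowly drifted to about 8° (0.13 rad) out of vertical, which the moves could not undo. I compensated for the sideways shift this caused.

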